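# Unlock the spring drawer of the lock box and hold the key turned

### The arm

A 6-joint arm with a two-finger parallel gripper is mounted at the origin on a cart in front of the work surface, level with it; the furniture and walls round the work are solid. World frame = base frame: x ahead of the robot, y to its left, z up, the work surface at z = 0. Lengths are in mm, angles in rad, forces in N, time in s.
With the tool pointing down it reaches from about 425 to 950 mm from the base axis. Payload 14.7 kg.
Tool frame: the origin (TCP) lies midway between the tips of the shut fingers; the grasp point (between the pads) lies 19 mm behind it; z points along the fingers, y is the line along which they close (so a half turn about z gives the same grasp; the last joint's range is limited). The gripper opens to 85 mm and grips with 20 to 120 N. Pads are 22 mm wide; open, the fingers measure 114 mm over their backs; the gripper's body (76 mm by 85 mm) begins 54 mm behind the grasp point. The pads swing forward as they close: fully open they stand 13 mm farther back than shut.
Start: joints at [-1.167, 0.48, 1.596, -0, 1.065, -0.047], TCP at [283.21, -585.051, 231.297] pointing down, gripper open.
Joint ranges: [-2.75, 2.75], [-0.82, 2.05], [0.23, 2.67], [-1.56, 4.7], [0.09, 2.69], [-2.92, 2.92]. Speed limits (rad/s): [1.89, 1.89, 2.39, 3.01, 3.01, 3.01].

### API

Orientations are given as a rotation vector (axis times angle).
In Python, from bench import * gives the robot as it stands.
- The arm moves only by the tool carry_out, never from a script. Its argument "moves" is a list that holds one entry, the list of rows, each a list of 4 numbers: the shift along the tool's x, y, z in cm, then the turn about the tool's z in rad. A call has 1 to 8 rows; each row is the pose to reach, as a shift and turn from the pose commanded when the call began, along the tool's axes at that moment; what a row does not reach only later rows make up. A row lasts 1/10 s, in which the tool goes at most 50 mm and 8.59 degrees, less where a joint would pass 70% of its speed; a pose out of reach is approached as far as the arm can. A call with a gripper value outside its range is refused whole. "hand" is the finger opening in cm, from 0 to 8.54, set as the call begins (left out, the last holds). The fingers move at their own pace and stop on an object; "grip_force" is the grip in N (left out, the last holds). Time passes only in rows, so rows that repeat a pose let the fingers close. It gives the time, the measured TCP pose, the force, the opening and the grip force at its end, in the units of the state.
- get_state(): the state, without advancing time (a new reading comes with each control period).
- get_image(name): name is "side" or "top" or "wrist"; returns a dict with "img" (384x512x3 uint8, blue, green, red), "z_map" (384x512 float32, mm along the optical axis (not along the pixel's ray), 0 where there is no reading), "vfov" (degrees; the focal length in pixels is half the picture's height over the tangent of half this angle, whatever the lens; pixels are square), "cx", "cy" (the principal point, pixels), "distortion" ([k1, k2, p1, p2, k3] as OpenCV has them; the pictures are not rectified), "pose" (4x4, takes a point from camera to world coordinates). Camera axes: x right, y up, looking along -z (the intrinsics and any distortion apply to the point x, -y, -z); pixel columns grow to the right and rows downward; lengths in mm; the calibration is good to about 2 mm. A picture is of the moment at which its call begins.
- job_done(): hands the job in; it is judged then, once.
The state is a dict: "time": time; "joint_pos": joint angles; "qvel": joint speeds; "tau": joint torques, N m; "ee_pos": TCP position; "tool_rot": TCP orientation; "wrist_force": force on the tool from outside, world axes, zero at the start; "torque": the same for the moment, N m; "finger_gap": opening from 0.0 (shut) to 1.0 (fully open); "finger_force": force on a finger pad.
Only numpy, scipy, OpenCV 4.12 (cv2) and the standard library are available. Lean on these libraries where they do the work, as an engineer would, in place of code of your own. Each camera call takes 0.05 s, during which the arm holds its last target. There are 200 camera calls.

### The job

Take the lock box's key, the one with the wide rectangular head, from the key block, put it upright into the keyhole on top of the box and work it past the sticky pins until it is fully home, then turn it a quarter turn clockwise (seen from above) so that the drawer springs ajar. The lock is sprung, so finish still gripping the key and holding it turned, so that the cam stays clear while I empty the drawer. Leave the other two keys in the block and do not disturb anything else on the bench.

Things in the scene. Friction and masses are not known exactly. Their poses are not given: they have to be found in the camera images.
- key_wide: The lock box's key: black plastic rectangular head 32 wide (y), 10 thick (x), z 4 to 36, with a 14 x 12 window; the widest of three heads. Origin: shank axis, underside of its steel collar (14 dia, 4 high), which rests on the block now and on the escutcheon when home. z up to the head, y along head and bit width. 35 to 70 g.
- key_grip (a point): Point in the middle of that key's head, 24 above its origin: grip here across the 10 mm thickness (key's x).
- key_bit (a point): Bottom of that key's bit, 30 below its origin; axes as the key. Round steel shank 5 dia, its nose 3 below this point. Double bit: z -10.5 to -30, 17 wide (y, 8.5 each side), 5.5 thick (x), lower corners rounded, a cut at z -18 to -23 for the pins.
- key_round: Another key, not this lock's (bit 21 wide, too wide for the keyhole): black round disc head 28 dia, 10 thick, top at z = 35. Stands in the block. Same frame.
- key_slim: Another key, not this lock's (bit 21 wide): black head only 14 wide, 10 thick, top at z = 36. Stands in the block. Same frame.
- key_block: Fixed wooden block 56 (x) x 180 (y) x 54 high, a low steel screw tab at each end, origin at the centre of its underside, yaw up to 0.3 rad. Three slots in its top at y -55, 0, +55 (9 in x, 24 in y), one key in each, blade down, collar on the top, head width along the block's y within 0.05 rad. Which key is where varies. A blade is out when raised 34.
- lock_box: Fixed grey steel lock box 200 x 200 x 100 high, origin at the centre of its underside, its drawer front facing -x. On its flat top, 20 behind the centre (+x), a square steel escutcheon 50 x 50 whose upper face is at z = 104. It may be turned up to 0.3 rad.
- keyhole (a point): Centre of the keyhole in the escutcheon's upper face; axes as the box. Slot 19 long (y) x 7 wide (x), 1.8 bevel, through a fixed 8 thick plate: the bit enters only with key y along slot y (either way round, within 0.08 rad), and the key turns only within about 2 of home. Home: key origin at this point, key upright, collar on the plate.
- pins (a point): On the keyhole's axis, 21.5 below the escutcheon face: two sticky sprung pins stand in the way of the bit, one at each end of the slot. The key stops on them with its origin about 10 above home. Pushed straight it needs 25 to 40 N; wiggled about 2 to and fro along the slot (y) about 15 N, twisted 0.06 rad to and fro about 20 N. Once 6 above home it sinks freely.
- lock (a joint): Turn of the plug in the lock, rad: 0 at rest (locked), growing clockwise seen from above, stop at 1.6. Follows the key after about 0.08 rad of play, against a return spring (0.08 N m at rest, 0.21 N m at a quarter turn) that turns it back when the key is let go. The cam frees the drawer at about 1.1 to 1.2.
- drawer (a joint): How far the drawer has come out of the box front (towards the box's -x), m: 0 shut, 0.03 fully ajar (stop). The cam holds it shut; once free, its own spring (about 5 N) pushes it ajar within half a second.
- drawer_lip (a point): Middle of the drawer's aluminium pull lip at the front of the box, 58 above the bench; not to be handled.
- tape_measure: Bystander: pocket tape measure, 35 x 74 x 63, standing on the bench.
- caliper: Bystander: vernier caliper, 58 x 210 x 13, lying flat.
- spanner_1: Bystander: combination spanner, 183 x 26 x 8, lying flat (long axis x).
- hex_nut_2: Bystander: small hex nut, 19 x 22 x 10.
- torch: Bystander: black torch, 35 x 115 x 36, lying (long axis y).
- ratchet: Bystander: ratchet handle, 38 x 183 x 21, lying (long axis y).
- notebook: Bystander: spiral notebook, 210 x 148 x 15, lying flat; the marker lies on it.
- marker: Bystander: marker pen, 15 x 134 x 15, lying on the notebook.

How it is judged:
By the outcome, as a careful person would: the job done as asked, in the order asked, and still so for the second after the job is handed in, while the arm keeps its last pose, push and grip.
It also fails if it takes over 48 s, if anything falls off the work surface, if the arm or the gripper's body presses on something with over 40 N, if the wrist force passes 120 N, or if a joint passes its speed limit or range.

## Working session

There is one attempt and no reset: what is moved stays moved. The work goes in short steps, Python scripts to look and compute and a tool call to move; the robot and the scene stay as the last step left them, time stands still between calls to the robot, and variables do not carry over. Pictures are saved under pics/ and viewed, at most 10 in all, crops included, and the job is handed in when it is done.

Besides the shell and the picture viewer there is one more tool, called as name([rows], argument=value, ...), one row to a line, values as JSON. carry_out: Moves the arm, as the interface text tells. Its arguments: {"type":"object","properties":{"moves":{"type":"array","items":{"type":"array","items":{"type":"array","items":{"type":"number"}}}},"hand":{"type":"number"},"grip_force":{"type":"number"}},"required":["moves"]}

```bash
ls; mkdir -p pics; cat > h.py <<'E'
from bench import *
import numpy as np, cv2
from scipy.spatial.transform import Rotation as R
def cam(n):
    d=get_image(n); h,w=d['img'].shape[:2]
    f=h/2/np.tan(np.radians(d['vfov'])/2)
    d['K']=np.array([[f,0,d['cx']],[0,f,d['cy']],[0,0,1.]]); d['D']=np.array(d['distortion'],float); d['pose']=np.array(d['pose']); return d
def cloud(d):
    h,w=d['z_map'].shape
    u,v=np.meshgrid(np.arange(w),np.arange(h))
    p=cv2.undistortPoints(np.stack([u,v],-1).reshape(-1,1,2).astype(np.float64),d['K'],d['D']).reshape(h,w,2)
    z=d['z_map']; P=np.stack([p[...,0]*z,-p[...,1]*z,-z],-1)
    return P@d['pose'][:3,:3].T+d['pose'][:3,3]
def plane(d,uv,z):
    p=cv2.undistortPoints(np.array(uv,float).reshape(-1,1,2),d['K'],d['D']).reshape(-1,2)
    r=np.c_[p[:,0],-p[:,1],-np.ones(len(p))]@d['pose'][:3,:3].T; o=d['pose'][:3,3]
    return o+r*((z-o[2])/r[:,2])[:,None]
E
python3 - <<'E'
from h import *
s=get_state(); print(s)
for n in ['top','side']:
    d=cam(n); cv2.imwrite(f'pics/{n}0.png',d['img']); print(n,d['pose'].round(3).tolist(),d['vfov'],d['D'])
E
```

```text
pics
{'time': 0.0, 'joint_pos': array([-1.16658937e+00,  4.80807361e-01,  1.59686032e+00,  3.54773314e-06,
        1.06512712e+00, -4.66038315e-02]), 'qvel': array([-1.68796757e-03,  4.02739440e-04, -5.30175707e-04, -1.77010565e-03,
        3.73878746e-05,  1.33067886e-03]), 'tau': array([-3.24847882e-03, -9.50652552e+01, -4.30184305e+01, -5.70276316e-04,
        1.23278980e-02,  5.17887463e-05]), 'ee_pos': array([ 283.05696036, -584.67210729,  230.69333531]), 'tool_rot': array([-3.06096860e+00, -7.01883566e-01,  3.30920068e-04]), 'wrist_force': array([-0.15344469,  0.0508191 ,  0.00583128]), 'torque': array([ 0.02531928, -0.01055286, -0.04684162]), 'finger_force': 0.0, 'finger_gap': 0.9964424237579186}
top [[-0.011, 0.99, -0.144, 314.437], [-1.0, -0.012, -0.006, 6.018], [-0.008, 0.144, 0.99, 1712.481], [0.0, 0.0, 0.0, 1.0]] 45.976677355526355 [-0.00674147  0.          0.          0.          0.        ]
side [[-0.905, 0.173, -0.389, 44.515], [-0.425, -0.407, 0.808, 1050.832], [-0.018, 0.897, 0.442, 648.723], [0.0, 0.0, 0.0, 1.0]] 53.631794681697066 [-0.12479668  0.          0.          0.          0.        ]
```

View pics/top0.png

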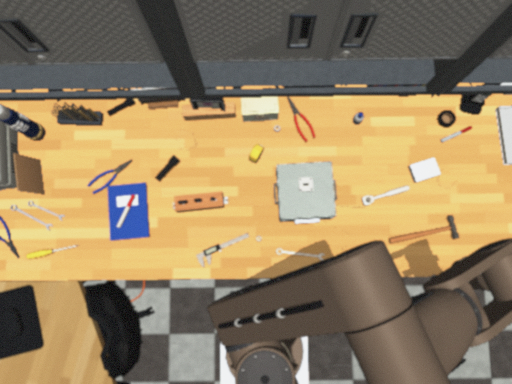

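View pics/side0.png

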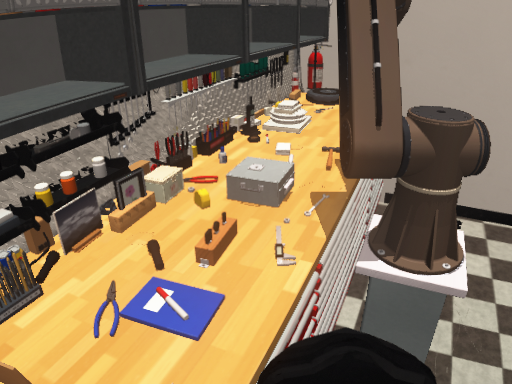

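The top view shows the key block at about (200,202) and the lock box at (306,192) with its escutcheon at (306,184). The side view shows the three dark heads at (209,237), (215,228) and (224,217).

```bash
python3 - <<'E'
from h import *
d=cam('top'); P=cloud(d)
m=(P[...,2]>46)&(P[...,2]<62); m[:, :165]=0; m[:,240:]=0; m[:185]=0;m[225:]=0
q=P[m]; print('block',len(q),q.mean(0),cv2.minAreaRect(q[:,:2].astype(np.float32)))
m=(P[...,2]>92)&(P[...,2]<112); m[:, :265]=0; m[:,345:]=0; m[:150]=0;m[230:]=0
q=P[m]; print('box',len(q),q.mean(0),cv2.minAreaRect(q[:,:2].astype(np.float32)))
print(plane(d,[[306,184]],104))
d=cam('wrist'); T=np.eye(4); s=get_state(); T[:3,:3]=R.from_rotvec(s['tool_rot']).as_matrix(); T[:3,3]=s['ee_pos']
print(T.round(3)); print((np.linalg.inv(T)@d['pose']).round(3),d['vfov'],d['D'])
s=cam('side');P=cloud(s); hs=cv2.cvtColor(s['img'],cv2.COLOR_BGR2GRAY)
m=(hs<60)&(P[...,2]>58)&(P[...,2]<92); m[:,:195]=0;m[:,240:]=0;m[:205]=0;m[250:]=0
n,l,st,c=cv2.connectedComponentsWithStats(m.astype(np.uint8))
for i in range(1,n):print(st[i],P[l==i].mean(0))
x=cv2.resize(s['img'][190:290,180:300],None,fx=6,fy=6,interpolation=cv2.INTER_CUBIC); cv2.imwrite('pics/sc.png',x)
E
```

```text
block 630 [544.80429715 230.4573688   53.14077943] ((545.3873291015625, 233.14181518554688), (57.19258499145508, 180.74099731445312), 5.342379570007324)
box 2988 [ 573.13925586 -161.6645888    99.86233951] ((575.09814453125, -161.78717041015625), (202.91763305664062, 202.46218872070312), 2.7221248149871826)
[[ 594.8801967  -161.20024952  104.        ]]
[[ 9.00000e-01  4.36000e-01 -0.00000e+00  2.83122e+02]
 [ 4.36000e-01 -9.00000e-01  1.00000e-03 -5.84796e+02]
 [ 0.00000e+00 -1.00000e-03 -1.00000e+00  2.30894e+02]
 [ 0.00000e+00  0.00000e+00  0.00000e+00  1.00000e+00]]
[[-1.0000e-03  9.6000e-01  2.8100e-01  7.2262e+01]
 [ 1.0000e+00  1.0000e-03  1.0000e-03  3.2200e-01]
 [ 1.0000e-03  2.8100e-01 -9.6000e-01 -1.4196e+02]
 [ 0.0000e+00  0.0000e+00  0.0000e+00  1.0000e+00]] 59.16492926474924 [-0.08704105  0.          0.          0.          0.        ]
[223 214   3   8  18] [549.16771417 187.09642591  73.09920778]
[214 223   5   8  20] [544.44796952 240.10644869  71.64114651]
[206 231   6  12  37] [538.51745432 297.43427522  71.67482647]
```

View pics/sc.png

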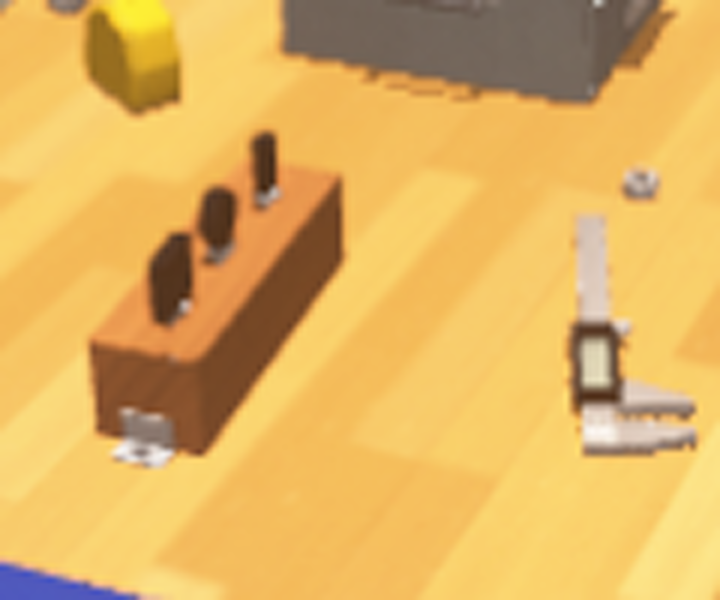

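The enlarged side view shows the near (+y) head is the broad rectangle at (170,278), the middle one is the disc and the far one is slim. I'll go to the box for a wrist look, then to the block.

carry_out([
  [[45.2,-25.2,0,-1.17],[45.2,-25.2,0,-1.17],[45.2,-25.2,0,-1.17],[45.2,-25.2,0,-1.17],[45.2,-25.2,0,-1.17],[45.2,-25.2,0,-1.17],[45.2,-25.2,0,-1.17],[45.2,-25.2,0,-1.17]],
])

```text
time: 1.05
ee_pos: [513.7, -255.7, 231.4]
tool_rot: [2.158, 2.283, 0.0]
wrist_force: [2.2, -0.5, 0.3]
finger_gap: 0.998
finger_force: 0.0
```

carry_out([
  [[9.0,8.1,0,0],[9.0,8.1,0,0],[9.0,8.1,0,0],[9.0,8.1,0,0],[9.0,8.1,0,0]],
])

```text
time: 1.55
ee_pos: [589.1, -163.3, 231.0]
tool_rot: [-2.164, -2.277, 0.001]
wrist_force: [0.2, -0.3, -0.3]
finger_gap: 1.0
finger_force: 0.0
```

```bash
python3 - <<'E'
from h import *
print(get_state()['ee_pos'])
d=cam('wrist'); cv2.imwrite('pics/w1.png',d['img']); P=cloud(d)
m=(P[...,2]>95)&(P[...,2]<110); print(np.percentile(P[m][:,2],[5,25,50,75,95]))
E
```

```text
[ 589.07883076 -163.26585494  231.04003752]
[ 98.27840208  98.95747064  99.44844818  99.97286351 102.74278854]
```

View pics/w1.png

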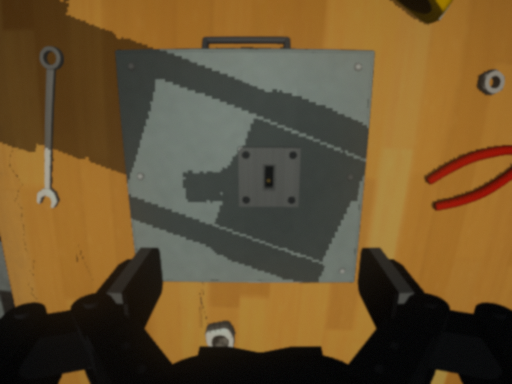

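The wrist view shows the box with the escutcheon at (269,177) and the keyhole slot about 28 px long, vertical (along y), at (269,177).

```bash
cat > box.py <<'E'
from h import *
for k in range(3):
    d=cam('wrist'); P=cloud(d)
    g=cv2.cvtColor(d['img'],cv2.COLOR_BGR2GRAY)
    G=cv2.resize(g[150:206,240:298],None,fx=8,fy=8,interpolation=cv2.INTER_CUBIC)
    c=G[90:370,140:320]; t=(int(np.percentile(c,3))+int(np.median(c)))/2
    m=((G<t)*255).astype(np.uint8); m[:80]=0;m[370:]=0;m[:,140-50:140]=0;m[:,:140]=0;m[:,320:]=0
    cs,_=cv2.findContours(m,cv2.RETR_EXTERNAL,cv2.CHAIN_APPROX_NONE); cn=max(cs,key=cv2.contourArea).reshape(-1,2)
    uv=(cn+.5)/8-.5+[240,150]
    w=plane(d,uv,104)[:,:2]; r=cv2.minAreaRect(w.astype(np.float32)); print('slot',r, w.mean(0))
    # box edges by depth
    mm=(P[...,2]>93).astype(np.uint8); mm[:,:100]=0;mm[:,400:]=0; mm[240:]=0;mm[:48]=0
    L=[];Rr=[]
    for v in range(70,235,3):
        u=np.flatnonzero(mm[v,:]);L.append((u[0],v));Rr.append((u[-1],v))
    for e in (L,Rr):
        q=plane(d,e,100)[:,:2].astype(np.float32); f=cv2.fitLine(q,cv2.DIST_HUBER,0,.01,.01).ravel(); f=f*np.sign(f[1]) if 0 else f
        print('edge yaw',np.arctan(-f[0]/f[1]),f[2:])
    # escutcheon via depth
    e=((P[...,2]>102)&(P[...,2]<108)).astype(np.uint8); e[:140]=0;e[215:]=0;e[:,230:310]*=1;e[:,:230]=0;e[:,310:]=0
    q=P[e>0][:,:2].astype(np.float32); print('esc',cv2.minAreaRect(q),len(q))
cv2.imwrite('pics/slot.png',np.vstack([G,m]))
E
python3 box.py
```

```text
slot ((596.6884155273438, -157.1238250732422), (7.203721523284912, 18.408390045166016), 2.712994337081909) [ 596.63766173 -156.88200196]
edge yaw 0.045323923 [ 476.4641  -147.04091]
edge yaw 0.049151376 [ 675.5374 -130.8481]
esc ((596.484130859375, -157.64295959472656), (50.12713623046875, 50.35189437866211), 2.6533095836639404) 3311
slot ((596.6820068359375, -156.95773315429688), (7.40561580657959, 18.505342483520508), 2.494400978088379) [ 596.61140225 -156.83780543]
edge yaw 0.044678405 [ 476.0839  -142.27724]
edge yaw 0.04742535 [ 675.20294 -129.8146 ]
esc ((596.6137084960938, -157.61395263671875), (49.87151336669922, 50.159244537353516), 2.0079610347747803) 3266
slot ((596.6448364257812, -157.07391357421875), (7.351291656494141, 18.517812728881836), 2.3931312561035156) [ 596.60596015 -156.91065484]
edge yaw 0.043685276 [ 475.43066 -128.75403]
edge yaw 0.043382723 [ 675.4644  -133.08124]
esc ((596.4529418945312, -157.63262939453125), (50.01943588256836, 50.27252197265625), 2.4841368198394775) 3304
```

carry_out([
  [[44.2,-2.7,0,-0.04],[44.2,-2.7,0,-0.04],[44.2,-2.7,0,-0.04],[44.2,-2.7,0,-0.04],[44.2,-2.7,0,-0.04],[44.2,-2.7,0,-0.04],[44.2,-2.7,0,-0.04],[44.2,-2.7,0,-0.04]],
])

```text
time: 2.55
ee_pos: [544.6, 235.0, 231.6]
tool_rot: [2.121, 2.317, 0.001]
wrist_force: [1.2, -0.5, -0.1]
finger_gap: 0.997
finger_force: 0.0
```

carry_out([
  [[4.2,0,0,0],[4.2,0,0,0],[4.2,0,0,0]],
])

```text
time: 2.85
ee_pos: [541.0, 275.9, 231.2]
tool_rot: [2.118, 2.32, -0.0]
wrist_force: [0.0, -0.4, -0.6]
finger_gap: 1.002
finger_force: 0.0
```

```bash
python3 - <<'E'
from h import *
print(get_state()['ee_pos'],get_state()['tool_rot'])
d=cam('wrist'); cv2.imwrite('pics/w2.png',d['img']); P=cloud(d)
E
```

```text
[540.95982673 275.86206081 231.20751204] [ 2.11804780e+00  2.32010592e+00 -4.67478491e-04]
```

View pics/w2.png

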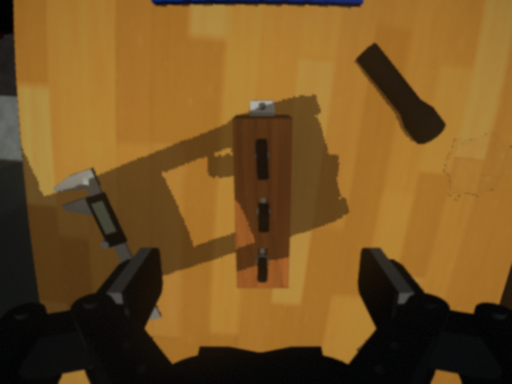

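The wrist view shows the block with three dark heads: the longest at (262,159), the others at (263,215) and (263,264); the longest, at +y, is the wide key.

```bash
cat > key.py <<'E'
from h import *
def heads(d,lo,hi,zt):
    P=cloud(d); m=((P[...,2]>lo)&(P[...,2]<hi)).astype(np.uint8); m[290:]=0;m[:,:150]=0;m[:,360:]=0
    n,l,st,c=cv2.connectedComponentsWithStats(m)
    for i in range(1,n):
        if st[i,4]<25: continue
        q=P[l==i]; r=cv2.minAreaRect(q[:,:2].astype(np.float32)); print(st[i],np.round(r[0],2),np.round(r[1],2),round(r[2],2),'z',np.percentile(q[:,2],[50,95]).round(1))
if __name__=='__main__':
    for k in range(3):
        d=cam('wrist'); heads(d,82,97,90)
    P=cloud(d); m=((P[...,2]>50)&(P[...,2]<57)).astype(np.uint8); m[290:]=0;m[:,:200]=0;m[:,320:]=0
    print('block',cv2.minAreaRect(P[m>0][:,:2].astype(np.float32)))
    print(np.median(P[m>0][:,2]))
    print(get_state()['ee_pos'], R.from_rotvec(get_state()['tool_rot']).as_matrix()[:,0])
E
python3 key.py
```

```text
[255 141  13  38 432] [541.54 291.54] [ 9.99 32.04] 8.07 z [89.1 90.2]
[258 207  11  24 247] [548.18 236.17] [ 9.2  22.65] 5.01 z [86.7 88.6]
[257 266  11  16 152] [552.18 181.16] [ 9.62 13.49] 4.46 z [88.6 89.9]
[255 140  13  38 437] [541.53 291.66] [ 9.97 31.76] 7.83 z [89.2 90.3]
[258 207  11  23 245] [548.26 236.28] [ 9.23 21.89] 4.95 z [86.7 88.5]
[257 266  11  16 154] [552.23 181.22] [ 9.56 13.59] 5.13 z [88.5 89.9]
[255 140  13  38 440] [541.55 291.57] [ 9.99 32.22] 8.05 z [89.1 90.4]
[258 206  11  24 248] [548.32 236.48] [ 9.21 22.66] 4.95 z [86.5 88.6]
[257 265  10  16 146] [551.81 181.41] [ 8.65 13.8 ] 4.94 z [88.4 90. ]
block ((547.326904296875, 235.70510864257812), (56.5839958190918, 180.1014862060547), 5.211609840393066)
53.31087130986742
[541.44339495 274.32613373 231.36402322] [-8.80777582e-02  9.96113579e-01 -2.13938178e-04]
```

carry_out([
  [[1.6,0.15,11.5,-0.05],[1.6,0.15,11.5,-0.05],[1.6,0.15,11.5,-0.05],[1.6,0.15,11.5,-0.05],[1.6,0.15,11.5,-0.05]],
])

```text
time: 3.55
ee_pos: [541.8, 291.2, 117.0]
tool_rot: [2.062, 2.37, 0.0]
wrist_force: [0.8, 0.8, 0.7]
finger_gap: 1.002
finger_force: 0.0
```

```bash
python3 - <<'E'
from h import *; from key import heads
for k in range(3):
    d=cam('wrist'); heads(d,82,97,90); s=get_state(); x=R.from_rotvec(s['tool_rot']).as_matrix()[:,0]; print(s['ee_pos'],np.arctan2(x[1],x[0]))
E
```

```text
[ 249  198   19   59 1051] [541.57 291.38] [ 9.82 32.62] 8.06 z [89.2 90.2]
[542.23396214 291.5080413  117.69545241] 1.7098796761832473
[ 248  198   19   58 1022] [541.53 291.65] [ 9.8  32.09] 8.05 z [89.1 90.3]
[542.35685579 291.71644295 117.97476487] 1.709986327489393
[ 248  198   19   58 1046] [541.61 291.63] [10.02 32.03] 8.07 z [89.1 90.2]
[542.30026835 291.8484263  118.04772657] 1.710180056162835
```

carry_out([
  [[0,-0.06,3,0],[0,-0.06,5.6,0],[0,-0.06,5.6,0],[0,-0.06,5.6,0]],
])

```text
time: 4.1
ee_pos: [541.0, 291.8, 61.4]
tool_rot: [2.061, 2.371, 0.001]
wrist_force: [0.5, 0.5, -1.0]
finger_gap: 0.997
finger_force: 0.0
```

carry_out([
  [[0,0,0,0],[0,0,0,0],[0,0,0,0],[0,0,0,0],[0,0,0,0],[0,0,0,0],[0,0,0,0],[0,0,0,0]],
], hand=0, grip_force=50)

```text
time: 4.9
ee_pos: [540.6, 291.8, 60.5]
tool_rot: [-2.061, -2.371, -0.0]
wrist_force: [-2.4, -0.2, 5.1]
finger_gap: 0.11
finger_force: 50.3
```

carry_out([
  [[0,0,0,0],[0,0,0,0],[0,0,-1,0],[0,0,-2,0],[0,0,-4,0],[0,0,-8,0],[0,0,-12,0],[0,0,-12,0]],
], grip_force=110)

```text
time: 5.7
ee_pos: [543.3, 293.1, 186.5]
tool_rot: [2.058, 2.369, 0.012]
wrist_force: [0.5, 0.7, -0.5]
finger_gap: 0.098
finger_force: 107.8
```

```bash
python3 - <<'E'
from h import *
s=get_state(); print(s['ee_pos'],s['wrist_force'],s['finger_gap'],s['finger_force'])
d=cam('wrist'); cv2.imwrite('pics/w3.png',d['img'])
E
```

```text
[543.30182122 293.12162997 186.46187521] [ 0.45759774  0.67431633 -0.5114353 ] 0.0976049842549786 107.8277526050806
```

View pics/w3.png

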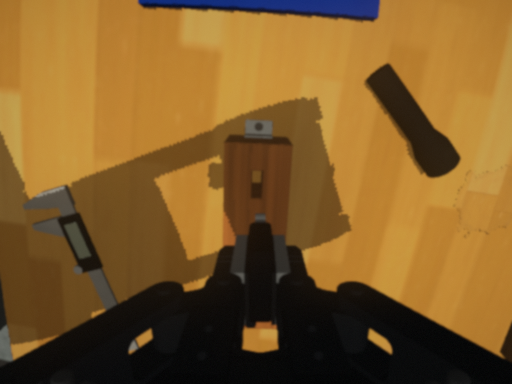

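The key is in the grip: the head is at (260,270) between the pads, and its slot at (257,183) is empty. Next is the traverse to the box.

carry_out([
  [[-45.3,-1.0,0,0.095],[-45.3,-1.0,0,0.095],[-45.3,-1.0,0,0.095],[-45.3,-1.0,0,0.095],[-45.3,-1.0,0,0.095],[-45.3,-1.0,0,0.095],[-45.3,-1.0,0,0.095],[-45.3,-1.0,0,0.095]],
])

```text
time: 6.55
ee_pos: [586.9, -107.4, 179.7]
tool_rot: [-2.17, -2.27, 0.001]
wrist_force: [1.5, 1.0, -0.1]
finger_gap: 0.095
finger_force: 107.8
```

carry_out([
  [[-4.0,0,0,0],[-5.3,0,0,0],[-5.3,0,0,0],[-5.3,0,0,0],[-5.3,0,0,0],[-5.3,0,0,0]],
])

```text
time: 7.15
ee_pos: [590.0, -157.0, 180.3]
tool_rot: [-2.169, -2.272, 0.0]
wrist_force: [-0.4, 0.2, 1.0]
finger_gap: 0.094
finger_force: 107.9
```

```bash
python3 - <<'E'
from h import *
A=[]
for k in range(5):
    d=cam('wrist'); s=get_state(); A.append(np.r_[s['ee_pos'],s['tool_rot']])
print(np.array(A).round(3)); r=np.mean(A,0); M=R.from_rotvec(A[-1][3:]).as_matrix(); print(M.round(4), np.arctan2(M[1,0],M[0,0]))
print('delta tool',M.T@(np.array([596.65,-157.2,0])-r[:3]*[1,1,0]))
cv2.imwrite('pics/w4.png',cv2.resize(d['img'][120:340,140:380],None,fx=3,fy=2.7))
E
```

```text
[[ 590.059 -157.163  180.327   -2.169   -2.272   -0.   ]
 [ 590.084 -157.406  180.365   -2.169   -2.272   -0.   ]
 [ 590.108 -157.588  180.349    2.17     2.272    0.   ]
 [ 590.106 -157.757  180.374    2.17     2.272    0.   ]
 [ 590.134 -157.928  180.377    2.17     2.272    0.   ]]
[[-4.57e-02  9.99e-01  1.00e-04]
 [ 9.99e-01  4.57e-02 -0.00e+00]
 [-0.00e+00  1.00e-04 -1.00e+00]] 1.6164727385838447
delta tool [6.89888758e-02 6.56180029e+00 6.59939016e-04]
```

View pics/w4.png

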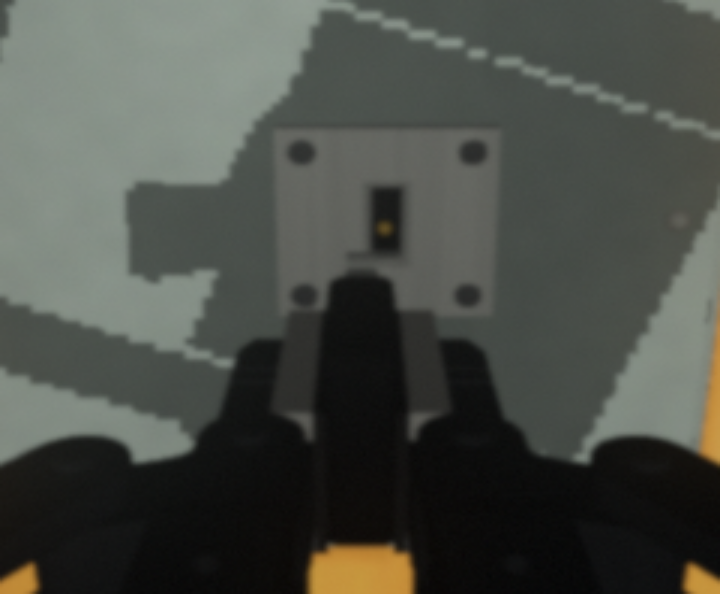

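The crop shows the held key at (365,330), its bit end peeking at (360,258), left of the dark slot at (385,220): a shift along +tool y is needed, as computed.

carry_out([
  [[0.05,0.65,0,0],[0.05,0.65,1.5,0],[0.05,0.65,2.8,0],[0.05,0.65,2.8,0],[0.05,0.65,2.8,0],[0.05,0.65,2.8,0],[0.05,0.65,2.8,0]],
])

```text
time: 8.1
ee_pos: [596.8, -157.7, 152.8]
tool_rot: [2.17, 2.27, 0.001]
wrist_force: [0.6, 0.4, -0.2]
finger_gap: 0.103
finger_force: 107.8
```

```bash
python3 - <<'E'
from h import *
A=[]
for k in range(5):
    d=cam('wrist'); s=get_state(); A.append(s['ee_pos'])
print(np.array(A).round(2),s['wrist_force'])
# project what should be the bit-end lower edge (key frame: y +-8.5,x +-2.75,z -30) and hole
M=np.eye(4); M[:3,:3]=R.from_rotvec(s['tool_rot']).as_matrix(); M[:3,3]=A[-1]
def proj(p):
    q=(np.linalg.inv(d['pose'])@np.r_[p,1])[:3]; return cv2.projectPoints(np.array([[q[0],-q[1],-q[2]]]),np.zeros(3),np.zeros(3),d['K'],d['D'])[0].ravel().round(1)
for t in ([6,0,36.5],[8.5,2.75,17],[8.5,-2.75,17],[8.5,2.75,30],[8.5,-2.75,30],[16,5,-29.5],[16,-5,-29.5]): print(t,proj((M@np.r_[t,1])[:3]))
print('hole',proj([596.65,-157.2,104]))
cv2.imwrite('pics/w5.png',cv2.resize(d['img'][150:270,180:330],None,fx=5,fy=5,interpolation=cv2.INTER_CUBIC))
E
```

```text
[[ 596.78 -157.69  152.81]
 [ 596.75 -157.67  152.77]
 [ 596.67 -157.67  152.67]
 [ 596.61 -157.66  152.6 ]
 [ 596.62 -157.64  152.54]] [-0.10199224  0.33508972 -0.3322461 ]
[6, 0, 36.5] [258.5 214.5]
[8.5, 2.75, 17] [263.8 223.1]
[8.5, -2.75, 17] [252.9 223.2]
[8.5, 2.75, 30] [263.5 214.3]
[8.5, -2.75, 30] [253.4 214.3]
[16, 5, -29.5] [271.4 250.9]
[16, -5, -29.5] [244.1 250.9]
hole [258.7 216.3]
```

View pics/w5.png

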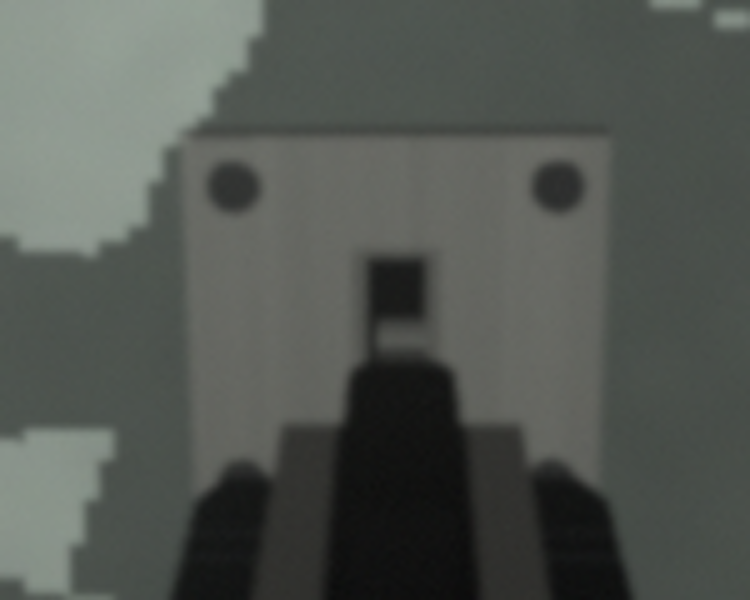

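The crop shows the bit end at (403,335) over the slot (368–425 wide, centred 396); after parallax it sits about 0.6 mm to +tool y, so I trim that and enter gently.

carry_out([
  [[0.04,-0.05,0.6,0],[0.04,-0.05,1.0,0],[0.04,-0.05,1.3,0],[0.04,-0.05,1.6,0],[0.04,-0.05,1.9,0],[0.04,-0.05,1.9,0]],
])

```text
time: 8.95
ee_pos: [595.7, -157.2, 132.8]
tool_rot: [-2.17, -2.27, 0.0]
wrist_force: [-0.4, -0.2, -1.2]
finger_gap: 0.094
finger_force: 107.8
```

carry_out([
  [[0,0,0.5,0],[0,0,0.9,0],[0,0,1.1,0],[0,0,1.2,0],[0,0,1.3,0],[0,0,1.3,0]],
])

```text
time: 9.55
ee_pos: [596.0, -157.2, 120.3]
tool_rot: [2.171, 2.271, 0.0]
wrist_force: [-0.3, 0.8, 0.1]
finger_gap: 0.094
finger_force: 108.0
```

carry_out([
  [[0.12,0,0.1,0],[-0.12,0,0.2,0],[0.12,0,0.25,0],[-0.12,0,0.3,0],[0.12,0,0.35,0],[-0.12,0,0.4,0],[0.12,0,0.45,0],[0,0,0.45,0]],
])

```text
time: 10.35
ee_pos: [596.3, -157.3, 116.0]
tool_rot: [2.17, 2.27, 0.0]
wrist_force: [0.7, 1.5, 1.1]
finger_gap: 0.097
finger_force: 108.1
```

carry_out([
  [[0,0,0.2,0],[0,0,0.35,0],[0,0,0.45,0],[0,0,0.5,0],[0,0,0.55,0],[0,0,0.55,0]],
])

```text
time: 10.95
ee_pos: [595.8, -157.1, 110.7]
tool_rot: [-2.171, -2.271, 0.0]
wrist_force: [-3.7, 1.6, 9.0]
finger_gap: 0.099
finger_force: 109.6
```

```bash
python3 - <<'E'
from h import *
d=cam('wrist'); s=get_state(); print(s['ee_pos'],s['wrist_force'],s['torque'])
P=cloud(d); print(np.nanmedian(P[150:160,230:250,2]))
cv2.imwrite('pics/w6.png',cv2.resize(d['img'][150:330,160:360],None,fx=3.5,fy=3.3,interpolation=cv2.INTER_CUBIC))
E
```

```text
[ 595.79377809 -157.08241017  110.66732218] [-3.29946657  0.78049551  9.16853169] [ 0.27810668  0.65574629 -0.02300172]
99.3944053341398
```

View pics/w6.png

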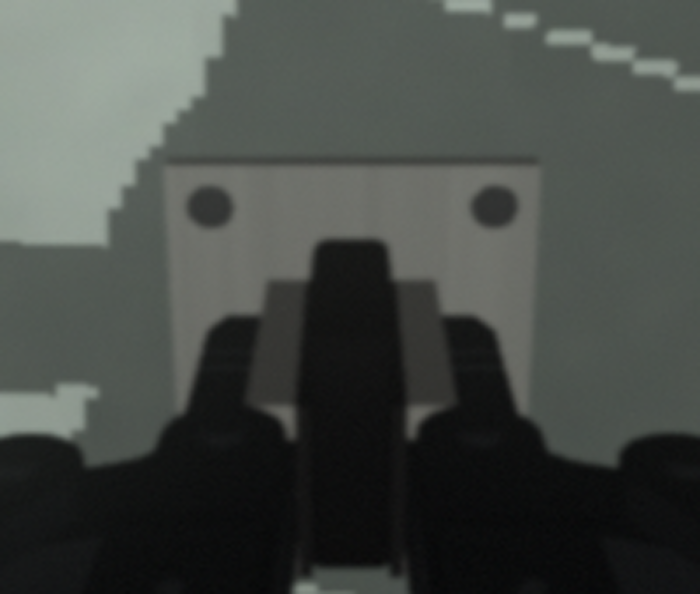

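The crop shows the head at (350,320) held square between the pads over the escutcheon, the collar hidden beneath it. I'll press a bit more with a wiggle to check it is home and the key hasn't slipped.

carry_out([
  [[0.1,0,0.05,0],[-0.1,0,0.1,0],[0.1,0,0.15,0],[-0.1,0,0.2,0],[0.0,0,0.2,0],[0.0,0,0.2,0]],
], grip_force=118)

```text
time: 11.6
ee_pos: [596.2, -157.3, 110.4]
tool_rot: [2.17, 2.27, 0.001]
wrist_force: [-11.0, 1.6, 35.2]
finger_gap: 0.093
finger_force: 118.4
```

```bash
python3 - <<'E'
from h import *
d=cam('wrist'); s=get_state(); print(s['ee_pos'],s['wrist_force'],s['torque'])
P=cloud(d)
for v in range(222,325,6): print(v,P[v,260].round(1))
E
```

```text
[ 596.21789861 -157.34123496  110.3647378 ] [-9.73048455  2.34606429 34.39744621] [0.38897559 1.86120035 0.04306935]
222 [ 596.4 -142.2  108.6]
228 [ 596.3 -142.1  115.9]
234 [ 596.3 -141.9  122.9]
240 [ 596.3 -142.3  128. ]
246 [ 596.3 -142.2  133.7]
252 [ 596.3 -142.6  138. ]
258 [ 596.4 -144.5  139.2]
264 [ 596.5 -147.2  138.8]
270 [ 596.7 -150.1  138. ]
276 [ 596.8 -152.   139.3]
282 [ 596.9 -154.7  139.1]
288 [ 597.  -157.4  139.1]
294 [ 597.1 -159.6  139.7]
300 [ 597.2 -162.9  138.9]
306 [ 597.4 -165.8  138.6]
312 [ 597.5 -168.1  139.4]
318 [ 597.6 -171.   139.3]
324 [ 599.2 -206.2   97.7]
```

carry_out([
  [[0,-0.05,-0.15,0],[0,-0.05,-0.15,0.08],[0,-0.05,-0.15,0.2],[0,-0.05,-0.15,0.32],[0,-0.05,-0.15,0.44],[0,-0.05,-0.15,0.5],[0,-0.05,-0.15,0.5]],
])

```text
time: 12.35
ee_pos: [596.3, -157.5, 110.7]
tool_rot: [2.666, 1.659, 0.002]
wrist_force: [-0.3, -0.0, 12.3]
finger_gap: 0.092
finger_force: 116.6
```

carry_out([
  [[0,0,0,0.13],[0,0,0,0.27],[0,0,0,0.41],[0,0,0,0.55],[0,0,0,0.69],[0,0,0,0.8],[0,0,0,0.8]],
])

```text
time: 13.05
ee_pos: [596.6, -157.8, 110.7]
tool_rot: [3.102, 0.487, 0.003]
wrist_force: [1.0, -2.1, 9.7]
finger_gap: 0.099
finger_force: 116.4
```

carry_out([
  [[0,0,0,0.1],[0,0,0,0.2],[0,0,0,0.27],[0,0,0,0.27],[0,0,0,0.27],[0,0,0,0.27],[0,0,0,0.27],[0,0,0,0.27]],
])

```text
time: 13.85
ee_pos: [596.7, -158.0, 110.7]
tool_rot: [3.139, 0.072, 0.004]
wrist_force: [1.2, -4.1, 8.8]
finger_gap: 0.092
finger_force: 116.3
```

```bash
python3 - <<'E'
from h import *
d=cam('wrist'); s=get_state(); print(s['ee_pos'],s['wrist_force'],s['torque'],s['joint_pos'],s['finger_force'])
x=R.from_rotvec(s['tool_rot']).as_matrix()[:,0]; print('tool yaw',np.arctan2(x[1],x[0]))
P=cloud(d); m=((P[...,2]>132)&(P[...,2]<143)).astype(np.uint8); m[:,:235]=0;m[:,285:]=0
n,l,st,c=cv2.connectedComponentsWithStats(m); i=1+np.argmax(st[1:,4]); q=P[l==i]; print(st[i],cv2.minAreaRect(q[:,:2].astype(np.float32)),np.median(q[:,2]))
# drawer: points in front of box at 40..75 high
t=cam('top');P=cloud(t); b=np.array([596.6-20,-157.3]); c,s_=np.cos(.045),np.sin(.045)
L=(P[...,:2]-b)@np.array([[c,-s_],[s_,c]]); mm=(P[...,2]>35)&(P[...,2]<115)&(abs(L[...,1])<95)&(L[...,0]<-80)&(L[...,0]>-170)
print('front x min',np.percentile(L[mm][:,0],[1,5,10]))
cv2.imwrite('pics/w7.png',np.hstack([d['img'],cv2.resize(cam('side')['img'][130:230,210:310],(384,384))])[:,::1] if 0 else cv2.resize(cam('side')['img'][130:230,210:330],None,fx=5,fy=5))
E
```

```text
[ 596.70927969 -157.9825327   110.69216504] [ 1.0046669  -3.5974755   9.30852237] [-0.75267261 -0.24966154  0.17358161] [-3.07644153e-01  5.72204938e-01  1.78206502e+00 -6.59282400e-04
  7.84486755e-01  1.21750125e+00] 116.27214230597019
tool yaw 0.0461186398311647
[ 235  242   50   80 2114] ((597.8527221679688, -159.86679077148438), (32.238277435302734, 18.85784912109375), 14.539182662963867) 139.19318361638233Traceback (most recent call last):
  File "<stdin>", line 9, in <module>
    return _quantile_unchecked(
        a, q, axis, out, overwrite_input, method, keepdims, weights)
    return _ureduce(a,
                    func=_quantile_ureduce_func,
    ...<5 lines>...
                    overwrite_input=overwrite_input,
                    method=method)
    r = func(a, **kwargs)
    result = _quantile(arr,
                       quantiles=q,
    ...<2 lines>...
                       out=out,
                       weights=wgt)
    slices_having_nans = np.isnan(arr[-1, ...])
                                  ~~~^^^^^^^^^
IndexError: index -1 is out of bounds for axis 0 with size 0
```

```bash
python3 - <<'E'
from h import *
d=cam('side'); P=cloud(d); b=np.array([576.6,-158.2]); c,s_=np.cos(.045),np.sin(.045)
L=(P[...,:2]-b)@np.array([[c,-s_],[s_,c]]); mm=(P[...,2]>25)&(P[...,2]<95)&(abs(L[...,1])<105)&(L[...,0]<-90)&(L[...,0]>-170)
q=np.c_[L[mm],P[mm][:,2]]; print(len(q)); print(np.histogram(q[:,0],np.arange(-170,-85,5))); print(q[q[:,0]<-106][::8].round(0))
cv2.imwrite('pics/w7.png',cv2.resize(d['img'][130:230,210:330],None,fx=6,fy=6,interpolation=cv2.INTER_CUBIC))
E
```

```text
415
(array([  0,   0,   0,   0,   3,  23,  14, 102,  24,   8,   6,  18,  12,
        20, 149,  36]), array([-170, -165, -160, -155, -150, -145, -140, -135, -130, -125, -120,
       -115, -110, -105, -100,  -95,  -90]))
[[-128.  -86.   62.]
 [-131.  -76.   58.]
 [-130.  -96.   45.]
 [-108.  -89.   37.]
 [-129.  -28.   61.]
 [-131.  -34.   55.]
 [-142.  -24.   57.]
 [-144.  -32.   50.]
 [-129.   23.   63.]
 [-131.   31.   63.]
 [-130.   28.   57.]
 [-131.   30.   54.]
 [-131.   41.   55.]
 [-131.   42.   52.]
 [-131.   40.   46.]
 [-131.   55.   50.]
 [-132.   55.   46.]
 [-132.   55.   42.]
 [-131.   52.   36.]
 [-131.   65.   38.]
 [-126.   97.   49.]
 [-115.   95.   41.]
 [-107.   93.   35.]
 [-132.   78.   33.]
 [-131.  100.   39.]
 [-126.   95.   32.]
 [-131.  100.   27.]]
```

View pics/w7.png

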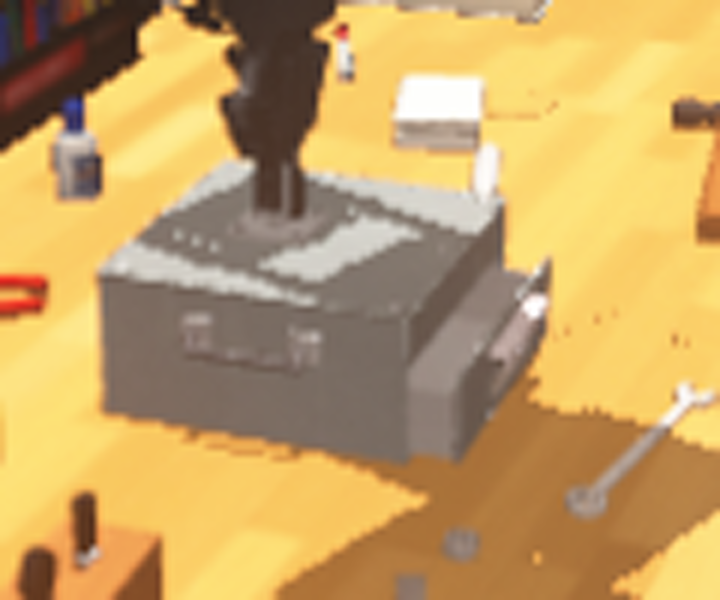

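The side crop shows the drawer sprung ajar at (480,370), its front 30 mm out. The gripper still holds the key turned at (275,200), and the other keys are in the block.

```bash
python3 -c "
from bench import *
print(job_done())"
```

```text
the job is handed in; nothing more can be done
None
```

Job handed in at about 14 s on the robot clock: the wide key is fully home and turned about 1.57 rad clockwise, the drawer measured about 30 mm out, and the gripper is still holding the key turned.

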